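Lock, power and start the valve-body test

TASK

Start the valve-body test with the closed fingertips: push the yellow locking plunger on the fixture all the way down, then push down the white-marked end of the red rocker on the blue power box until it is fully over, and last press the green start button on the yellow pendant all the way in and let it go. Keep to that order, never press the red stop button, and only touch: do not lift the pendant or shove it aside, and leave the loose parts and tools as they are.

Things in the scene. Friction and masses are not known exactly. Their poses are not given: they have to be found in the camera images.
- plunger (a joint): how far the yellow locking plunger is pushed down (m): about 0 up, 0.014 fully down. It slides straight down against a steady friction of about 6 N and stays where it is left (no spring).
- plunger_top (a point): centre of the flat top of the plunger's round yellow head (40 mm across, 12 mm thick); about 84 mm above the bench when up, 70 mm when fully down; moves with it.
- fixture: the fixed valve-body fixture: grey base plate 165 x 115 mm with an aluminium casting 140 x 100 mm on it, 45 mm high in all; origin at the centre of its underside. The plunger stands 30 mm from the centre along the fixture's -x.
- rocker (a joint): angle of the red rocker (rad): about 0 off (white-marked end up), 0.5 fully on (white-marked end down). It turns against a steady friction of 0.08 N m and stays where it is left.
- rocker_white_end (a point): the middle of the white mark on the upper face of the rocker's white-marked end, 25 mm from the pivot along the face; when off it stands about 108 mm above the bench, when fully on about 95 mm; moves with the rocker. The rocker is 70 mm long (along the power box's x), 30 mm wide, its pivot 90 mm above the bench.
- power_box: the fixed blue power box, 150 x 110 mm, top 78 mm above the bench, with a black 6 mm high frame under the rocker; origin at the centre of its footprint on the bench. The rocker's pivot lies 22 mm along the box's +y; the white-marked end points along the box's +x.
- pendant: the yellow push-button pendant, 75 mm (its x) by 165 mm (its y), 45 mm high, 0.95 kg, loose on the bench; origin at the centre of its underside. Green start button 43 mm along its +y, red stop button 43 mm along its -y.
- start (a joint): how far the green start button is pressed (m): 0 out, 0.006 fully in; sprung, takes 5 N when fully in and comes back out by itself.
- start_top (a point): centre of the top of the green start button, 30 mm across, about 63 mm above the bench when out, standing 6 mm out of its steel ring 46 mm across; moves with it.
- stop (a joint): how far the red stop button is pressed (m): 0 out, 0.006 fully in. It must not be pressed.
- stop_top (a point): centre of the top of the red stop button, made like the green one.
- solenoid: a loose solenoid valve standing on the fixture: black cylinder 26 mm across and 28 mm high with a steel nose 18 mm across, 44 mm high in all; origin at its underside. Bystander.
- socket: a loose steel wrench socket, 24 mm across, 30 mm high, standing on top of the blue power box on its white label; origin at its underside. Bystander.
- oil_jar: an amber oil jar, 60 mm across, 75 mm high; origin at its underside. Bystander.
- parts_cup: a steel cup, 72 mm across, 70 mm high; origin at its underside. Bystander.
- spray_can: a blue and white spray can, 66 mm across, 150 mm high; origin at its underside. Bystander.
- wrench: a steel wrench lying on the bench; origin in its middle, underside. Bystander.
- screwdriver: a screwdriver lying on the bench; origin in its middle, underside. Bystander.
There are look-alikes about, which are no part of the job. Leave any purple look-alike of the pendant alone.

How it is judged:
On the way, in this order (a step that is already met when the one before it is completed fails the run):
1. the yellow plunger is pushed all the way down (over 12 of 14 mm) (value of joint plunger above 0.012 m), for 0.2 s.
2. the rocker is fully over to its white-marked end (over 0.42 of 0.5 rad) (value of joint rocker above 0.42 rad), for 0.2 s.
3. the green start button is pressed in (over 4.5 of 6 mm) (value of joint start above 0.0045 m), for 0.1 s.
At the end, for the whole second after the job is handed in: Plunger over 12 mm down, rocker over 0.42 rad, both buttons out (under 1.5 mm), the pendant flat, at rest and within 40 mm of its start, every bystander within 30 mm of its start (value of joint plunger above 0.012 m and value of joint rocker above 0.42 rad and value of joint each of start, stop below 0.0015 m and distance of pendant from where it was at the start of the episode below 0.04 m and linear speed of pendant below 0.02 m/s and angle between pendant's own z axis and vertical below 0.1 rad and distance of each of solenoid, socket, oil_jar, parts_cup, spray_can, wrench, screwdriver from where it was at the start of the episode below 0.03 m); the robot touches nothing.
It fails at once if the rocker is pushed over before the plunger is down (value of joint rocker above 0.25 rad and value of joint plunger below 0.01 m).
It fails at once if the green button is pressed before the rocker is fully over (value of joint start above 0.003 m and value of joint rocker below 0.4 rad).
It fails at once if the red stop button is pressed (value of joint stop above 0.003 m).
It fails at once if the pendant is lifted, tipped or shoved over 40 mm (height (world z) of pendant above 0.012 m or angle between pendant's own z axis and vertical above 0.2 rad or distance of pendant from where it was at the start of the episode above 0.04 m).
It fails at once if a loose part or tool is moved over 30 mm or knocked over (distance of any of solenoid, socket, oil_jar, parts_cup, spray_can, wrench, screwdriver from where it was at the start of the episode above 0.03 m or angle between any of solenoid, socket, oil_jar, parts_cup, spray_can's own z axis and vertical above 0.5 rad).
It also fails if it takes over 45 s, if anything falls off the work surface, if the arm or the gripper's body presses on something with over 40 N, if the wrist force passes 120 N, or if a joint passes its speed limit or range.

ROBOT

A 6-joint arm with a two-finger parallel gripper is mounted at the origin on the work surface. World frame = base frame: x ahead of the robot, y to its left, z up, the work surface at z = 0. Lengths are in m, angles in rad, forces in N, time in s.
With the tool pointing down it reaches from about 0.325 to 0.75 m from the base axis. Payload 7.6 kg.
Tool frame: the origin (TCP) lies at the centre of the arm's flange, where the gripper is bolted on; the fingertips stand 173 mm ahead of it and the grasp point (between the pads) lies 155 mm ahead of it (env.pinch_z is the distance from the TCP to the grasp point, in m); z points along the fingers, y is the line along which they close (so a half turn about z gives the same grasp; the last joint's range is limited). The gripper opens to 85 mm and grips with 20 to 120 N. Pads are 22 mm wide; open, the fingers measure 114 mm over their backs; the gripper's body (76 mm by 85 mm) begins 54 mm behind the grasp point. The pads swing forward as they close: fully open they stand 13 mm farther back than shut.
Start: joints at [-1.241, 0.052, 1.401, -0, 1.689, -0.07], TCP at [0.204, -0.484, 0.405] pointing down, gripper open.
Joint ranges: [-2.9, 2.9], [-0.91, 2.17], [0.12, 2.37], [-1.06, 4.2], [0.26, 2.73], [-2.93, 2.93]. Speed limits (rad/s): [2.57, 2.57, 3.01, 3.14, 3.14, 3.14].

INTERFACE

Orientations are given as a 3x3 rotation matrix whose columns are the frame's x, y, z axes.
In Python, from plant import env gives the robot as it stands.
- The arm moves only by the tool jog_arm, never from a script. Its argument "motion" is one flat list of numbers, 4 for each row, row after row: the shift along the tool's x, y, z each as a share of 0.2 m, from -1 to 1, then the turn about the tool's z as a share of 90 degrees, from -1 to 1. In form: [x, y, z, spin, x, y, z, spin, ...]. A call has 1 to 12 rows; each row is the pose to reach, as a shift and turn from the pose commanded when the call began, along the tool's axes at that moment; what a row does not reach only later rows make up. A row lasts 1/8 s, in which the tool goes at most 62.5 mm and 10.7 degrees, less where a joint would pass 70% of its speed; a pose out of reach is approached as far as the arm can. A call with a number of a shift or a turn outside -1 to 1 is refused whole. A call with a gripper value outside its range is refused whole. "gripper" is the gripper's target within -1 to 1 (fully open at 1, half-way at 0, shut at -1), set as the call begins (left out, the last holds). The fingers move at their own pace and stop on an object; the grip force is fixed at half the most. Time passes only in rows, so rows that repeat a pose let the fingers close. It gives the time, the measured TCP pose, the force, the opening and the grip force at its end, in the units of the state.
- env.read_state(): the state, without advancing time (a new reading comes with each control period).
- env.camera(name): name is "scene" or "top" or "wrist"; returns a dict with "color" (480x640x3 uint8, red, green, blue), "fovy" (degrees; the focal length in pixels is half the picture's height over the tangent of half this angle, whatever the lens; pixels are square), "cx", "cy" (the principal point, pixels), "eye" and "rotation" of the camera in the world. Camera axes: x right, y up, looking along -z (the intrinsics and any distortion apply to the point x, -y, -z); pixel columns grow to the right and rows downward; lengths in m; the calibration is good to about 2 mm. A picture is of the moment at which its call begins. There is no depth.
- env.close_job(): hands the job in; it is judged then, once.
The state is a dict: "clock": time; "q": joint angles; "qvel": joint speeds; "effort": joint torques, N m; "position": TCP position; "tool_rot": TCP orientation; "ft_force": force on the tool from outside, world axes, zero at the start; "ft_torque": the same for the moment, N m; "width": finger opening in m; "grip_force": force on a finger pad.
Only numpy, scipy, OpenCV 4.12 (cv2) and the standard library are available. Lean on these libraries where they do the work, as an engineer would, in place of code of your own. Each camera call takes 0.05 s, during which the arm holds its last target. There are 200 camera calls.

## Working session

There is one attempt and no reset: what is moved stays moved. The work goes in short steps, Python scripts to look and compute and a tool call to move; the robot and the scene stay as the last step left them, time stands still between calls to the robot, and variables do not carry over. Pictures are saved under pics/ and viewed, at most 10 in all, crops included, and the job is handed in when it is done.

Besides the shell and the picture viewer there is one more tool, called after "Emit:" as a command line: name --argument value ..., lists and objects as JSON in quotes. jog_arm: Moves the arm, as the interface text tells. Its arguments: {"type":"object","properties":{"motion":{"type":"array","items":{"type":"number"}},"gripper":{"type":"number"}},"required":["motion"]}

```bash
mkdir -p pics
cat > h.py <<'E'
import numpy as np, cv2
from plant import env
def shot(n,f):
    c=env.camera(n); cv2.imwrite(f'pics/{f}.png',c['color'][:,:,::-1]); np.save(f'pics/{f}.npy',c,allow_pickle=True); return c
def load(f): return np.load(f'pics/{f}.npy',allow_pickle=True).item()
def ray(c,u,v):
    f=240/np.tan(np.radians(c['fovy'])/2)
    k=np.array([[f,0,c['cx']],[0,f,c['cy']],[0,0,1]])
    d=c.get('distortion',None)
    p=np.array([(u-c['cx'])/f,(v-c['cy'])/f])
    if d is not None: p=cv2.undistortPoints(np.array([[[u,v]]],float),k,np.array(d,float)).ravel()
    r=np.array(c['rotation'])@np.array([p[0],-p[1],-1]); return np.array(c['eye']),r
def onz(c,u,v,z):
    e,r=ray(c,u,v); return e+r*(z-e[2])/r[2]
E
python3 - <<'E'
from h import *
for n in ('top','scene'):
    c=shot(n,n+'0'); print({k:v for k,v in c.items() if k!='color'})
E
```

```text
{'fovy': 44.281574131422985, 'cx': 325.3445205719251, 'cy': 234.31237376691064, 'eye': array([0.34402152, 0.10037538, 1.60076848]), 'rotation': array([[ 0.02452941,  0.9924601 , -0.12008851],
       [-0.9996785 ,  0.02512254,  0.00342746],
       [ 0.00641854,  0.11996582,  0.99275727]])}
{'fovy': 56.9859983742062, 'cx': 317.70945666336246, 'cy': 240.6860136959272, 'eye': array([ 1.12691896, -0.1636592 ,  0.72718444]), 'rotation': array([[ 0.35316161, -0.64616181,  0.67657356],
       [ 0.93554665,  0.23972557, -0.25939183],
       [ 0.00541711,  0.72457336,  0.68917639]])}
```

View pics/top0.png

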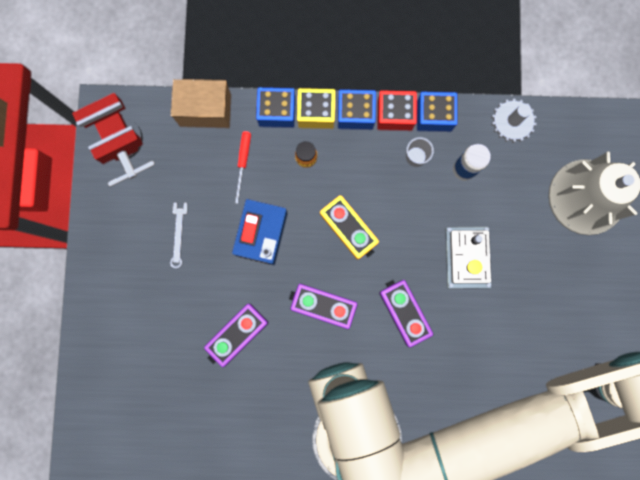

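View pics/scene0.png

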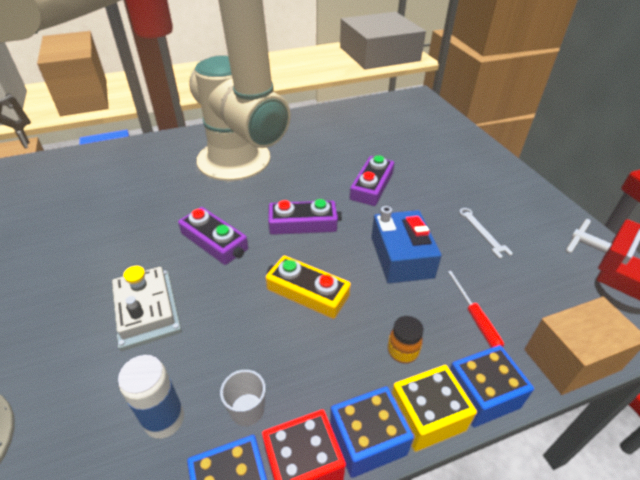

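The top view shows the yellow plunger at (475,267), the red rocker at (249,228) with its white end near (252,216), and the yellow pendant at (349,227) with green at (360,239) and red at (339,213). Things that could be mistaken for these are the purple pendants' green buttons at (308,301), (400,298) and (222,347), and the yellow block at (316,106). I choose the yellow-bodied pendant. The scene view agrees: plunger (135,273), green (289,267), white mark (420,228).

```bash
cat > m.py <<'E'
from h import *
def blob(c,kind,u,v,r):
    im=c['color']; h=cv2.cvtColor(im,cv2.COLOR_RGB2HSV).astype(int); H,S,V=h[...,0],h[...,1],h[...,2]
    m={'y':(abs(H-28)<8)&(S>120)&(V>120),'g':(abs(H-68)<22)&(S>100)&(V>60),'r':((H<8)|(H>172))&(S>130)&(V>100),'w':(S<60)&(V>190)}[kind]
    k=np.zeros(m.shape,bool); k[max(v-r,0):v+r,max(u-r,0):u+r]=1
    n,l,s,ce=cv2.connectedComponentsWithStats((m&k).astype('uint8'))
    i=1+np.argmax(s[1:,4]); return ce[i],s[i]
def tri(a,b):
    A=[];B=[]
    for e,d in (a,b):
        d=d/np.linalg.norm(d);P=np.eye(3)-np.outer(d,d);A.append(P);B.append(P@e)
    return np.linalg.lstsq(np.vstack(A),np.hstack(B),rcond=None)[0]
E
python3 - <<'E'
from m import *
np.set_printoptions(precision=4,suppress=True)
t,s=load('top0'),load('scene0')
for nm,k,a,b,z in (('plunger','y',(475,267,14),(135,273,12),.082),('green','g',(360,239,12),(289,267,14),.062),('stop','r',(339,213,12),(326,283,14),.062),('rocker','r',(249,229,20),(416,229,20),.098),('white','w',(251,217,10),(420,230,12),.108)):
    (p,sp),(q,sq)=blob(t,k,*a),blob(s,k,*b)
    print(nm,p,sp,q,sq,onz(t,*p,z),onz(s,*q,z),tri(ray(t,*p),ray(s,*q)))
a=cv2.resize(t['color'][195:275,225:385],None,fx=5,fy=5,interpolation=3)
b=cv2.resize(s['color'][195:260,360:460],None,fx=4,fy=4,interpolation=3)
o=np.zeros((600,800,3),'uint8');o[:400]=a;o[400:,:400]=b[:200]
o[400:,400:]=cv2.resize(s['color'][250:310,90:210],(400,200));cv2.imwrite('pics/crop.png',o[...,::-1])
E
```

```text
plunger [474.8696 266.413 ] [467 261  14  12  92] [133.7185 273.8742] [123 265  22  19 302] [ 0.4541 -0.2927  0.082 ] [ 0.4565 -0.2916  0.082 ] [ 0.4542 -0.2926  0.08  ]
green [359.575  237.7875] [355 233  10  10  80] [288.9153 265.0593] [283 260  13  11 118] [0.5232 0.0049 0.062 ] [0.5215 0.0053 0.062 ] [0.523  0.0049 0.0637]
stop [338.8955 212.791 ] [335 209   9   9  67] [325.7937 280.746 ] [320 275  13  12 126] [0.5883 0.0607 0.062 ] [0.5879 0.0609 0.062 ] [0.5882 0.0607 0.0624]
rocker [248.4426 232.4426] [241 222  16  21 244] [415.9052 225.3128] [406 217  23  20 211] [0.5256 0.2925 0.098 ] [0.5378 0.2877 0.098 ] [0.5274 0.2946 0.0872]
white [251.1375 218.8   ] [246 215  11   9  80] [421.5079 228.3175] [415 226  14   6  63] [0.5597 0.2858 0.108 ] [0.5596 0.2868 0.108 ] [0.5599 0.2861 0.1085]
```

View pics/crop.png

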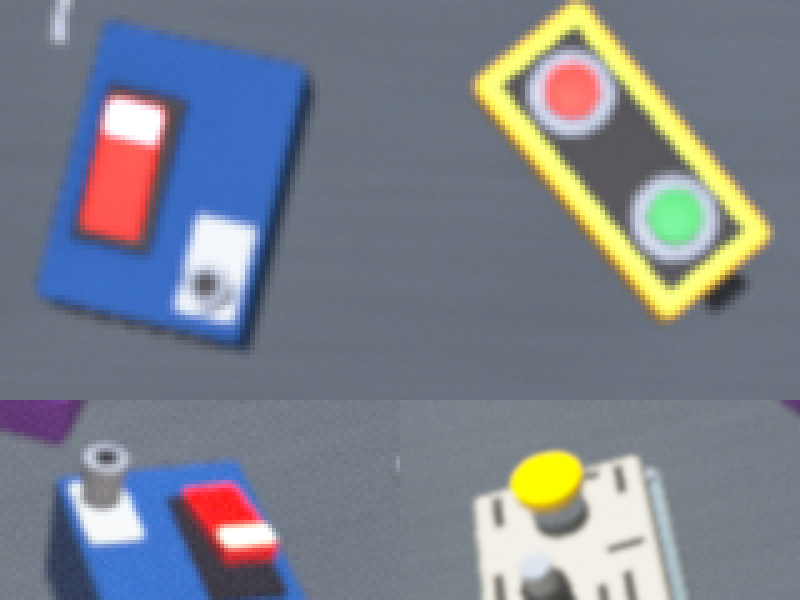

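The crop confirms the choice: the white mark is at the upper end of the rocker, the green button is on the yellow-bodied pendant, and the plunger is up. Both views triangulate to the expected heights (80, 64 and 108.5 mm), and the two buttons measure 86 mm apart as given.

```bash
cat >> m.py <<'E'
np.set_printoptions(precision=4,suppress=True)
def go(*targets):
    s=env.read_state();R=np.array(s['tool_rot']);p=np.array(s['position'])
    for t in targets:
        print(t,'share',R.T@(np.array(t)+[0,0,.173]-p)/.2)
    print(s['clock'],p,R.tolist(),s['ft_force'],s['width'])
E
python3 -c "
from m import *
go([.4545,-.2925,.13],[.4545,-.2925,.084])"
```

```text
[0.4545, -0.2925, 0.13] share [ 1.5239 -0.3926  0.5056]
[0.4545, -0.2925, 0.084] share [ 1.5239 -0.3922  0.7356]
0.1 [ 0.2044 -0.4836  0.404 ] [[0.9211449776367714, 0.3892193978449231, -0.0004364811422909483], [0.3892196267692785, -0.9211440412901258, 0.0013180793900669926], [0.00011096006315685963, -0.0013840292375810726, -0.9999990360750025]] [-0.368   0.4265 -0.2283] 0.08560336833586751
```

Emit:
jog_arm --motion '[0.3, -0.08, 0.08, 0, 0.6, -0.16, 0.16, 0, 0.9, -0.24, 0.24, 0, 0.99, -0.26, 0.3, 0, 0.99, -0.26, 0.3, 0, 0.99, -0.26, 0.3, 0]' --gripper -1

```text
clock: 0.85
position: [0.3661, -0.3591, 0.345]
tool_rot: [[0.921, 0.389, -0.0], [0.389, -0.921, -0.0], [-0.0, 0.0, -1.0]]
ft_force: [0.5, -0.3, -0.1]
width: 0.0002
grip_force: 0.0
```

```bash
python3 -c "
from m import *
go([.4545,-.2925,.12],[.4545,-.2925,.084])"
```

```text
[0.4545, -0.2925, 0.12] share [ 0.5369 -0.135   0.2599]
[0.4545, -0.2925, 0.084] share [ 0.537  -0.1351  0.4399]
0.85 [ 0.3661 -0.3591  0.345 ] [[0.9213229314562268, 0.38879819994765397, -0.00012526120343105907], [0.3887981010504153, -0.9213228536202805, -0.00048581537032512767], [-0.00030429015088232847, 0.0003988915231051511, -0.9999998741465205]] [ 0.4985 -0.2622 -0.1136] 0.0001749520855785139
```

Emit:
jog_arm --motion '[0.27, -0.07, 0.13, 0, 0.537, -0.135, 0.26, 0, 0.537, -0.135, 0.26, 0, 0.537, -0.135, 0.26, 0]'

```text
clock: 1.35
position: [0.4544, -0.293, 0.2935]
tool_rot: [[0.922, 0.388, 0.001], [0.388, -0.922, -0.001], [0.0, 0.001, -1.0]]
ft_force: [0.7, -0.3, 1.4]
width: -0.0001
grip_force: 0.0
```

```bash
python3 -c "
from m import *
c=shot('wrist','w1');p,s=blob(c,'y',320,240,320);print(p,s,onz(c,*p,.083),c['eye'])
go([.4545,-.2925,.084])"
```

```text
[317.4692 262.8875] [ 280  231   76   65 3670] [ 0.4583 -0.2907  0.083 ] [ 0.5174 -0.2667  0.2631]
[0.4545, -0.2925, 0.084] share [ 0.0026 -0.0033  0.1843]
1.4 [ 0.4542 -0.2933  0.2939] [[0.9218521739945682, 0.38753980882412364, 0.0012107345086248588], [0.3875413405154981, -0.9218510756689525, -0.0015177876814239202], [0.0005279137612307288, 0.001868385548263661, -0.9999981152194757]] [0.5861 0.4091 0.1934] -0.00017636740695816514
```

View pics/w1.png

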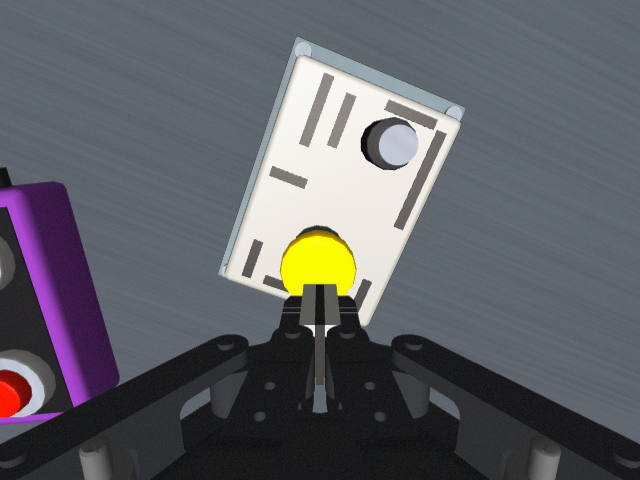

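The yellow head (centre about (318,268), lower part hidden by the fingertips) lies straight under the closed tips, and the solenoid at (390,145) is clear. I'll press now.

Emit:
jog_arm --motion '[0.003, -0.003, 0.08, 0, 0.003, -0.003, 0.16, 0, 0.003, -0.003, 0.19, 0, 0.003, -0.003, 0.21, 0, 0.003, -0.003, 0.23, 0, 0.003, -0.003, 0.245, 0, 0.003, -0.003, 0.255, 0, 0.003, -0.003, 0.26, 0, 0.003, -0.003, 0.26, 0]'

```text
clock: 2.52
position: [0.4549, -0.2915, 0.2432]
tool_rot: [[0.921, 0.389, -0.001], [0.389, -0.921, -0.001], [-0.001, 0.0, -1.0]]
ft_force: [-11.7, 5.1, 20.1]
width: -0.0002
grip_force: 9.9
```

Tip is at 70.2 mm with 20 N, so the plunger is at its stop. I'll lift and head for the rocker.

Emit:
jog_arm --motion '[0, 0, 0, 0, 0, 0, -0.2, 0, 0, 0, -0.4, 0, 0, 0, -0.4, 0]'

```text
clock: 3.02
position: [0.4557, -0.2916, 0.3242]
tool_rot: [[0.921, 0.389, 0.005], [0.389, -0.921, -0.004], [0.003, 0.006, -1.0]]
ft_force: [0.0, -0.0, 0.1]
width: 0.0002
grip_force: 0.0
```

```bash
python3 -c "
from m import *
c=shot('top','t1');print(blob(c,'y',475,267,14))
t=load('top0');w=np.array([.5599,.2863,.1085])
p,_=blob(t,'r',249,229,20);r=onz(t,*p,.088);d=(w-r)[:2];print('axis',np.degrees(np.arctan2(d[1],d[0])),np.linalg.norm(d))
go([.56,.286,.14])"
```

```text
(array([470.375, 263.   ]), array([467, 261,   7,   5,  16], dtype=int32))
axis -12.768602322541451 0.03388845696860987
[0.56, 0.286, 0.14] share [ 1.6053 -2.4555  0.0403]
3.075 [ 0.4553 -0.2913  0.3218] [[0.9211701461548333, 0.3891545275980384, 0.002077374070982054], [0.38915788125247497, -0.921169747943768, -0.0015617081351703439], [0.0013058683577632482, 0.0022470254031582678, -0.9999966227866321]] [-0.2872  0.3575 -0.5013] 1.4140570616649385e-05
```

Emit:
jog_arm --motion '[0.15, -0.25, 0, 0, 0.3, -0.5, 0, 0, 0.5, -0.75, 0, 0, 0.65, -1, 0, 0, 0.65, -1, 0, 0]'

```text
clock: 3.7
position: [0.4971, -0.0529, 0.3188]
tool_rot: [[0.919, 0.394, -0.003], [0.394, -0.919, 0.001], [-0.002, -0.002, -1.0]]
ft_force: [-0.9, -1.0, -1.0]
width: -0.0001
grip_force: 0.0
```

Emit:
jog_arm --motion '[0.15, -0.25, 0, 0, 0.3, -0.5, 0, 0, 0.5, -0.75, 0, 0, 0.65, -1, 0, 0, 0.65, -1, 0, 0]'

```text
clock: 4.32
position: [0.539, 0.1809, 0.3186]
tool_rot: [[0.92, 0.393, -0.003], [0.393, -0.92, -0.001], [-0.003, -0.001, -1.0]]
ft_force: [-0.0, -0.5, -0.4]
width: 0.0004
grip_force: 0.0
```

```bash
python3 -c "
from m import *
go([.562,.2855,.14])"
```

```text
[0.562, 0.2855, 0.14] share [ 0.3111 -0.4359  0.0274]
4.325 [0.539  0.1809 0.3186] [[0.9196014026404793, 0.3928425811714227, -0.0028225308213450577], [0.3928427212113923, -0.9196055229163922, -0.0005278379463542179], [-0.0028029721531966753, -0.0006234101727260142, -0.9999958773449343]] [-0.0214 -0.4528 -0.397 ] 0.000356504732513688
```

Emit:
jog_arm --motion '[0.15, -0.22, 0.01, 0.1, 0.31, -0.43, 0.02, 0.2, 0.31, -0.435, 0.025, 0.3, 0.31, -0.435, 0.025, 0.4, 0.31, -0.435, 0.025, 0.4, 0.31, -0.435, 0.025, 0.4]'

```text
clock: 5.08
position: [0.5626, 0.2816, 0.3151]
tool_rot: [[0.974, -0.225, -0.001], [-0.225, -0.974, -0.001], [-0.001, 0.001, -1.0]]
ft_force: [-0.1, -0.2, -0.3]
width: 0.0003
grip_force: 0.0
```

```bash
python3 -c "
from m import *
c=shot('wrist','w2');p,s=blob(c,'w',320,250,60);print(p,s,onz(c,*p,.108))
go([.562,.2855,.108])"
```

```text
[309.2385 277.2874] [ 285  267   53   27 1044] [0.5617 0.2866 0.108 ]
[0.562, 0.2855, 0.108] share [-0.0069 -0.0173  0.1718]
5.125 [0.5626 0.2818 0.3154] [[0.9742829101094921, -0.2253278486143765, -0.0004143759118694701], [-0.22532802383686185, -0.9742828582717716, -0.0004401721957193437], [-0.0003045362939338624, 0.0005222227531418627, -0.9999998172705041]] [-0.0163 -0.2715  0.0855] 0.0004385448095085778
```

View pics/w2.png

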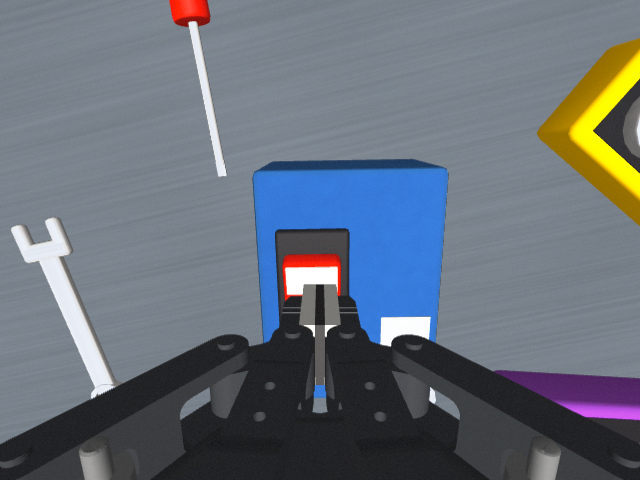

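The white mark (309,280) and the rocker's end edge (row 256) are just ahead of and under the tips. The label at (405,330) and the socket are well clear, so I'll shift 4 mm sideways and press.

Emit:
jog_arm --motion '[0, -0.02, 0.07, 0, 0, -0.02, 0.15, 0, 0, -0.02, 0.175, 0, 0, -0.02, 0.19, 0, 0, -0.02, 0.205, 0, 0, -0.02, 0.215, 0, 0, -0.02, 0.22, 0, 0, -0.02, 0.22, 0]'

```text
clock: 6.12
position: [0.5641, 0.2863, 0.2736]
tool_rot: [[0.974, -0.227, 0.005], [-0.227, -0.974, 0.001], [0.005, -0.002, -1.0]]
ft_force: [5.8, -2.3, 6.7]
width: -0.0002
grip_force: 3.7
```

Emit:
jog_arm --motion '[0, 0, 0.01, 0, 0, 0, 0.02, 0, 0, 0, 0.025, 0, 0, 0, 0.025, 0]'

```text
clock: 6.62
position: [0.5647, 0.286, 0.2704]
tool_rot: [[0.974, -0.228, 0.009], [-0.228, -0.974, 0.001], [0.008, -0.003, -1.0]]
ft_force: [8.0, -5.1, 11.3]
width: 0.0
grip_force: 6.9
```

Emit:
jog_arm --motion '[0, 0, 0.01, 0, 0, 0, 0.02, 0, 0, 0, 0.025, 0, 0, 0, 0.025, 0]'

```text
clock: 7.12
position: [0.5647, 0.286, 0.2699]
tool_rot: [[0.974, -0.227, 0.011], [-0.227, -0.974, 0.002], [0.01, -0.004, -1.0]]
ft_force: [-3.3, -9.5, 32.1]
width: 0.0003
grip_force: 15.7
```

Emit:
jog_arm --motion '[0, 0, 0.01, 0, 0, 0, 0.02, 0, 0, 0, 0.025, 0, 0, 0, 0.025, 0]'

```text
clock: 7.62
position: [0.5646, 0.2861, 0.2694]
tool_rot: [[0.974, -0.227, 0.013], [-0.227, -0.974, 0.003], [0.012, -0.006, -1.0]]
ft_force: [-14.3, -14.7, 53.4]
width: 0.0
grip_force: 24.7
```

Hard stop reached. I'll lift and check.

Emit:
jog_arm --motion '[0, 0, -0.15, 0, 0, 0, -0.35, 0, 0, 0, -0.35, 0, 0, 0, -0.35, 0]'

```text
clock: 8.12
position: [0.5629, 0.2867, 0.3253]
tool_rot: [[0.974, -0.226, -0.002], [-0.226, -0.974, -0.001], [-0.002, 0.001, -1.0]]
ft_force: [-0.4, -0.6, -0.4]
width: -0.0
grip_force: 0.0
```

Emit:
jog_arm --motion '[0, 0.3, 0, 0, 0, 0.6, 0, 0, 0, 0.9, 0, 0, 0, 0.95, 0, 0, 0, 0.95, 0, 0]'

```text
clock: 8.75
position: [0.52, 0.1014, 0.3256]
tool_rot: [[0.974, -0.227, -0.002], [-0.227, -0.974, 0.0], [-0.002, 0.0, -1.0]]
ft_force: [0.4, 0.1, -0.3]
width: -0.0002
grip_force: 0.0
```

```bash
python3 -c "
from m import *
t=shot('top','t2');s=shot('scene','s2');w=shot('wrist','w3')
p,a=blob(t,'w',251,217,10);q,b=blob(s,'w',420,230,12);print(p,a,q,b,tri(ray(t,*p),ray(s,*q)))
p,a=blob(s,'y',134,277,14);print(p,a,onz(s,*p,.07))
for c,k in ((t,(360,239,12)),(s,(289,267,14)),(w,(320,240,320))):
  p,a=blob(c,'g',*k);print('green',p,a,onz(c,*p,.063))
go([.523,.005,.1],[.523,.005,.063])
cv2.imwrite('pics/c2.png',cv2.resize(s['color'][190:310,100:460],None,fx=2.2,fy=2.2,interpolation=3)[...,::-1])"
```

```text
[252.2468 217.2597] [247 213  12   9  77] [421.2772 234.3762] [415 231  14   8 101] [0.5656 0.2847 0.0966]
[135.7987 278.7752] [126 270  20  19 298] [ 0.4589 -0.2911  0.07  ]
green [360.9815 237.5556] [358 233   7  10  54] [0.5238 0.0013 0.063 ]
green [288.9153 265.0593] [283 260  13  11 118] [0.5224 0.005  0.063 ]
green [467.1848 204.3198] [ 442  182   51   46 1845] [0.5234 0.0053 0.063 ]
[0.523, 0.005, 0.1] share [0.1233 0.4734 0.2654]
[0.523, 0.005, 0.063] share [0.1235 0.4734 0.4504]
8.9 [0.5203 0.1028 0.3261] [[0.9743592714329017, -0.22499576999510518, -0.0009558540969803221], [-0.22499567846319313, -0.974359740140674, 0.0002036317402681103], [-0.000977162029743215, 1.6652566973660816e-05, -0.9999995224384158]] [-0.1082  0.8479  0.6431] 6.662788347148771e-05
```

View pics/c2.png

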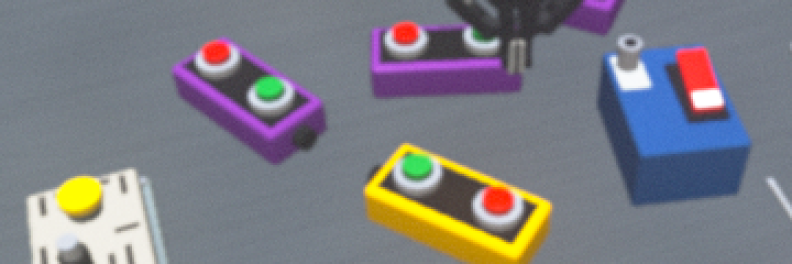

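The crop shows the rocker tipped over to its white end (707,98), with the mark now at 97 mm against 108.5 before. The plunger (80,195) is down, the socket is in place, and the green button (417,167) is still out and unmoved. Next is the start button.

Emit:
jog_arm --motion '[0.06, 0.24, 0.1, 0, 0.123, 0.473, 0.25, 0, 0.123, 0.473, 0.3, 0, 0.123, 0.473, 0.35, 0, 0.123, 0.473, 0.35, 0]'

```text
clock: 9.52
position: [0.5228, 0.0052, 0.2563]
tool_rot: [[0.974, -0.225, -0.001], [-0.225, -0.974, 0.0], [-0.001, -0.0, -1.0]]
ft_force: [-0.1, 0.2, 1.0]
width: -0.0001
grip_force: 0.0
```

```bash
python3 -c "
from m import *
go([.523,.005,.063],[.523,.005,.0565])"
```

```text
[0.523, 0.005, 0.063] share [0.0014 0.0009 0.1013]
[0.523, 0.005, 0.0565] share [0.0014 0.0009 0.1338]
9.525 [0.5228 0.0052 0.2563] [[0.97445783221302, -0.22456915574094147, -0.0007921669662783735], [-0.22456905564125873, -0.9744581537114035, 0.00021427495417074077], [-0.000820053104945303, -3.09057198114381e-05, -0.9999996632788141]] [-0.1166  0.1894  1.0402] -9.528018295243176e-05
```

Emit:
jog_arm --motion '[0, 0, 0.06, 0, 0, 0, 0.1, 0, 0, 0, 0.115, 0, 0, 0, 0.125, 0, 0, 0, 0.135, 0, 0, 0, 0.14, 0, 0, 0, 0.14, 0, 0, 0, 0.14, 0]'

```text
clock: 10.52
position: [0.523, 0.0044, 0.2339]
tool_rot: [[0.974, -0.226, 0.002], [-0.226, -0.974, 0.001], [0.001, -0.001, -1.0]]
ft_force: [-19.3, 3.7, 36.3]
width: 0.0001
grip_force: 17.8
```

```bash
python3 -c "
from m import *
s=shot('scene','s3');w=shot('wrist','w4')
o=np.zeros((480,800,3),'uint8');o[:,:400]=cv2.resize(s['color'][200:320,240:340],(400,480),interpolation=3);o[:,400:]=w['color'][:,120:520]
cv2.imwrite('pics/c3.png',o[...,::-1]);q=env.read_state();print(q['position'],q['ft_force'],q['ft_torque'])"
```

```text
[0.523  0.0043 0.2339] [-19.2432   4.5375  35.7769] [ 0.6778  3.2941 -0.0194]
```

View pics/c3.png

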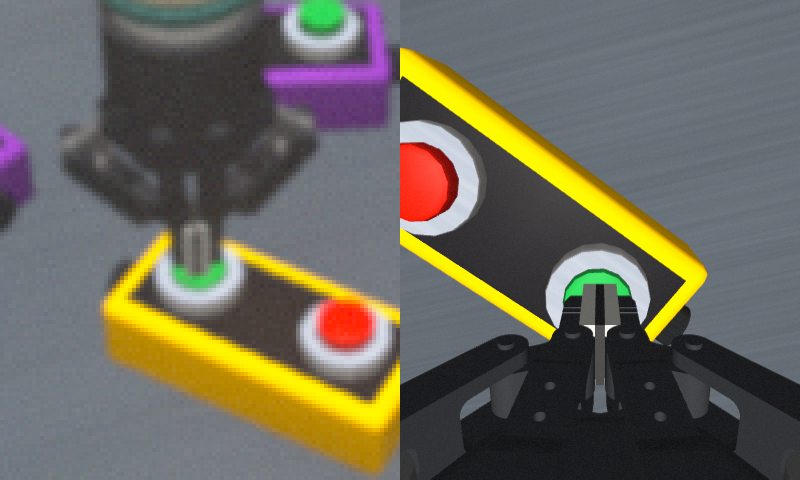

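```bash
python3 -c "
from m import *
for f in ('s2','s3'):
  c=load(f); print(f,blob(c,'g',289,267,16),blob(c,'r',326,281,16)[0])
c=load('w4'); print(blob(c,'g',320,285,60))
a=load('s2')['color'];b=load('s3')['color']
print(a[255:280,285].tolist());print(b[255:280,285].tolist())"
```

```text
s2 (array([288.9153, 265.0593]), array([283, 260,  13,  11, 118], dtype=int32)) [325.7937 280.746 ]
s3 (array([289.4667, 268.5333]), array([283, 265,  13,   7,  45], dtype=int32)) [325.748  280.7165]
(array([315.492 , 282.4523]), array([ 283,  269,   69,   36, 1006], dtype=int32))
[[210, 179, 107], [253, 230, 23], [255, 239, 0], [238, 206, 0], [159, 147, 59], [93, 153, 80], [66, 201, 90], [59, 221, 93], [62, 224, 94], [55, 224, 92], [57, 227, 92], [58, 226, 93], [63, 216, 86], [55, 186, 81], [63, 150, 72], [92, 140, 99], [143, 168, 159], [190, 201, 212], [213, 221, 231], [205, 210, 223], [182, 183, 193], [153, 149, 150], [132, 128, 125], [108, 104, 106], [102, 91, 72]]
[[64, 53, 56], [79, 78, 74], [96, 93, 91], [101, 98, 92], [97, 96, 93], [94, 90, 87], [102, 98, 94], [97, 94, 90], [89, 88, 83], [89, 86, 82], [85, 90, 76], [85, 130, 83], [79, 179, 89], [77, 203, 94], [70, 198, 91], [92, 189, 109], [140, 188, 159], [185, 201, 206], [207, 212, 225], [200, 204, 218], [176, 176, 184], [145, 140, 140], [129, 124, 121], [102, 96, 96], [101, 91, 76]]
```

The button's dark side wall, seen before at rows 268–270, is gone and its bright face now meets the ring. The 36 N acts at the tip, so the button is fully in and the pendant hasn't moved. I'll release it.

Emit:
jog_arm --motion '[0, 0, -0.1, 0, 0, 0, -0.3, 0, 0, 0, -0.6, 0, 0, 0, -0.6, 0, 0, 0, -0.6, 0]'

```text
clock: 11.25
position: [0.5226, 0.0039, 0.348]
tool_rot: [[0.974, -0.227, -0.001], [-0.227, -0.974, -0.0], [-0.001, 0.0, -1.0]]
ft_force: [0.2, -0.4, -0.6]
width: -0.0001
grip_force: 0.0
```

```bash
python3 -c "
from m import *
s=shot('scene','s4')
print(blob(s,'g',289,267,16),blob(s,'r',326,281,16)[0],blob(s,'y',134,277,14)[0],blob(s,'w',420,230,12)[0]);q=env.read_state();print(q['clock'],q['position'],q['ft_force'])"
```

```text
(array([288.916 , 265.0168]), array([283, 260,  13,  11, 119], dtype=int32)) [325.7109 280.75  ] [135.7953 278.7785] [421.2449 234.3469]
11.3 [0.5225 0.0039 0.3471] [0.5255 0.3469 0.1035]
```

The button is back out, the plunger is down, the rocker is over and the pendant is in place. I'm handing the job in.

```bash
python3 -c "
from plant import env
print(env.close_job())"
```

```text
the job is handed in; nothing more can be done
None
```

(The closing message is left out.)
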